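# Hold the belt guard open on the sanding spindle

## Task

I want to fit a new belt on the sanding spindle. Draw the red-handled lock pin out of the belt guard, lay it in the notched keeper at the side of the guard front and let go of it; then lift the lid and hold it open at 60 degrees for me without letting it drop. Finish while still holding the lid there, and leave the bowl, the wax jar and the spanner where they are.

Things in the scene. Friction and masses are not known exactly. Their poses are not given: they have to be found in the camera images.
- drive: belt-driven sanding spindle, fixed to the bench; place and yaw vary. Nearest the robot its cream sheet-steel belt guard, 130 mm deep (x), 296 wide (y), lid top 135 high; grey motor and spindle behind. Origin: on the bench below the middle of the guard's front face; x into the guard, away from the robot, y left, z up. Front face at x = 0; lid skirt and lock tab reach to x = -6 mm.
- pin: loose steel lock pin, about 80 g, lying level, handle towards the robot. Origin: on its axis at the shoulder; x along the shank to the tip. Shank 12 mm diameter, x = 0 to 60 mm; collar 24 mm diameter, x = -4 to 0; red round handle 16 mm diameter, x = -56 to -4. It starts in the bore, its shoulder 0 to 5 mm clear of the lock tab, and locks the lid shut.
- pin_handle (a point): middle of the red handle, on the pin's axis, 32 mm behind the shoulder: the place to grip it from above, with the fingers closing along the drive's y; nothing stands within 25 mm of it. Axes as the pin.
- pin_shank (a point): middle of the pin's shank, on its axis, 30 mm beyond the shoulder towards the tip. Axes as the pin.
- bore (a point): mouth of the 14 mm bore, in the steel lock tab hanging from the lid, 85 mm above the bench; it goes on through the guard's front wall along the drive's x, 32 mm long in all. The pin slides in it with 2 mm of play and light friction and comes out towards the robot (drive -x). Axes as the drive.
- notch (a point): keeper: steel bracket on the guard front, 80 mm right (-y) of the bore, two ears 24 and 60 mm before the guard face, 6 mm thick, each with a 17 mm notch open at the top (flared; floor 65, tops 90 mm above the bench). Lay the pin in from above, axis along drive x, tip to the guard. Point: where mid-shank belongs, 40 mm before the face, 71 above the bench. Axes as the drive.
- lid (a joint): belt guard's lid, its hinge angle in rad: 0 shut, grows as it opens, 1.047 is 60 degrees, end stop at 1.75. Sheet steel, 0.5 to 0.75 kg, nearly frictionless hinge, no stay: let go, it falls shut. Locked (under 0.03 rad of play) while the pin is in its bore.
- lid_knob (a point): centre of the black ball knob, 28 mm diameter, on a stem on the lid's front edge, 39 mm before its skirt, 105 mm left of the bore, 118 mm above the bench when shut. Moves with the lid on an arc of 175 mm radius about the hinge. Grip it from above, fingers closing along the drive's y: the ball turns between the pads, so the tool need not tilt as the lid rises.
- lid_hinge (a point): middle of the hinge axis, which runs along the drive's y at the back of the guard, 130 mm behind the front face and 112 mm above the bench. Axes as the drive.
- bowl: turned maple bowl, 100 mm across, 45 mm high, standing near the drive; origin under its middle. Leave it alone.
- wax: amber jar of wax with a brass cap, 68 mm diameter, 62 mm high, standing near the drive; origin under its middle. Leave it alone.
- spanner: steel spanner, 160 mm long, lying flat near the drive; origin under its middle. Leave it alone.
Mind the look-alikes: they are no part of the job. There is more than one size of the pin; the one meant has the size given above.

How it is judged:
By the outcome, as a careful person would: the job done as asked, in the order asked, and still so for the second after the job is handed in, while the arm keeps its last pose, push and grip.
It also fails if it takes over 58 s, if anything falls off the work surface, if the arm or the gripper's body presses on something with over 40 N, if the wrist force passes 120 N, or if a joint passes its speed limit or range.

## Robot

A 6-joint arm with a two-finger parallel gripper is mounted at the origin on the work surface. World frame = base frame: x ahead of the robot, y to its left, z up, the work surface at z = 0. Lengths are in m, angles in rad, forces in N, time in s.
With the tool pointing down it reaches from about 0.275 to 0.75 m from the base axis. Payload 10.2 kg.
Tool frame: the origin (TCP) lies on the centre line of the jaws, within the pads' length; the fingertips stand 14 mm ahead of it and the grasp point (between the pads) lies 5 mm behind it; z points along the fingers, y is the line along which they close (so a half turn about z gives the same grasp; the last joint's range is limited). The gripper opens to 85 mm and grips with 20 to 120 N. Pads are 22 mm wide; open, the fingers measure 114 mm over their backs; the gripper's body (76 mm by 85 mm) begins 54 mm behind the grasp point. The pads swing forward as they close: fully open they stand 13 mm farther back than shut.
Start: joints at [0.906, 0.313, 1.498, -0, 1.331, -0.223], TCP at [0.224, 0.475, 0.223] pointing down, gripper open.
Joint ranges: [-2.94, 2.94], [-0.97, 2.17], [0.19, 2.56], [-1.23, 4.37], [0.02, 3.11], [-2.88, 2.88]. Speed limits (rad/s): [2.39, 2.39, 3.01, 3.14, 3.14, 3.14].

## Interface

Orientations are given as a 3x3 rotation matrix whose columns are the frame's x, y, z axes.
In Python, from cell import ctrl, cams gives the robot as it stands.
- The arm moves only by the tool play_rows, never from a script. Its argument "deltas" is a list that holds one entry, the list of rows, each a list of 7 numbers: the turn, a rotation vector about the tool's x, y, z in degrees, then the shift along the tool's x, y, z in mm, then the opening, from 0 (shut) to 1 (fully open). In form: [[[wx, wy, wz, dx, dy, dz, jaw], ...]]. A call has exactly 10 rows; each row shifts and turns the commanded pose from where the row before left it, along the tool's axes as they then stand; what a row does not reach is not made up. A row lasts 1/8 s, in which the tool goes at most 62.5 mm and 10.7 degrees, less where a joint would pass 70% of its speed; a pose out of reach is approached as far as the arm can. A call with a gripper value outside its range is refused whole. The fingers move at their own pace and stop on an object; "force" is the grip in N (left out, the last holds). Time passes only in rows, so rows that do not move let the fingers close, or fill a call up. It gives the time, the measured TCP pose, the force, the opening and the grip force at its end, in the units of the state.
- ctrl.observe(): the state, without advancing time (a new reading comes with each control period).
- cams.capture(name): name is "scene" or "side" or "wrist"; returns a dict with "pixels" (420x560x3 uint8, red, green, blue), "fov_y" (degrees; the focal length in pixels is half the picture's height over the tangent of half this angle, whatever the lens; pixels are square), "cx", "cy" (the principal point, pixels), "extrinsics" (4x4, takes a point from world to camera coordinates); the wrist camera has in their place "hand_eye" (4x4, takes a point from camera to tool coordinates, whose origin is the TCP and whose axes are the flange's). Camera axes: x right, y up, looking along -z (the intrinsics and any distortion apply to the point x, -y, -z); pixel columns grow to the right and rows downward; lengths in m; the calibration is good to about 2 mm. The wrist camera is an equidistant fisheye: a pixel r from the principal point sees the ray r / f radians off the axis. A picture is of the moment at which its call begins: read the wrist's pose just before it. There is no depth.
- ctrl.hand_in(): hands the job in; it is judged then, once.
Trained networks look in a picture, given as the dict that the camera call returned (one of the last four; its "shot" number tells which), for a name from the list of things; names that differ only in an ending like _2 or _b are one class to them, and where a whole thing is asked for, a point or a joint stands for the part that bears it (a point fixed in the world has none). Each returns a list of dicts, best first, with "confidence" (0 to 1); they miss things now and then, are a little off and sometimes report something else, mostly with a low value. They report only what shows in the picture. A call takes as long as a camera call. They do not tell look-alikes from the thing itself.
- cams.outline_of(picture, query): "pixels" (420x560 bool, what is visible of it) and "uv" ([column, row] in pixels, amid what is visible of it).
- cams.pinpoint(picture, query): "uv" ([column, row] in pixels: a listed point, or the origin of a listed thing).
The state is a dict: "clock": time; "joint_positions": joint angles; "joint_vel": joint speeds; "joint_efforts": joint torques, N m; "position": TCP position; "orientation": TCP orientation; "contact_force": force on the tool from outside, world axes, zero at the start; "ft_torque": the same for the moment, N m; "gripper_width": opening from 0.0 (shut) to 1.0 (fully open); "grasp_force": force on a finger pad.
Only numpy, scipy, OpenCV 4.12 (cv2) and the standard library are available. Lean on these libraries where they do the work, as an engineer would, in place of code of your own. Each camera call takes 0.05 s, during which the arm holds its last target. There are 200 camera calls.

## Working session

There is one attempt and no reset: what is moved stays moved. The work goes in short steps, Python scripts to look and compute and a tool call to move; the robot and the scene stay as the last step left them, time stands still between calls to the robot, and variables do not carry over. Pictures are saved under pics/ and viewed, at most 10 in all, crops included, and the job is handed in when it is done.

Besides the shell and the picture viewer there is one more tool, called after ">>>" as a command line: name --argument value ..., lists and objects as JSON in quotes. play_rows: Moves the arm, as the interface text tells. Its arguments: {"type":"object","properties":{"deltas":{"type":"array","items":{"type":"array","items":{"type":"array","items":{"type":"number"}}}},"force":{"type":"number"}},"required":["deltas"]}

```bash
ls; mkdir -p pics; cat > h.py <<'E'
import numpy as np, cv2
from cell import ctrl, cams
def cap(n):
    s=ctrl.observe(); c=cams.capture(n); c['name']=n
    T=np.eye(4); T[:3,:3]=np.array(s['orientation']); T[:3,3]=s['position']; c['T']=T
    return c
def save(c,f,box=None,scale=1):
    im=cv2.cvtColor(np.asarray(c['pixels']),cv2.COLOR_RGB2BGR)
    if box: im=im[box[1]:box[3],box[0]:box[2]]
    cv2.imwrite('pics/'+f,cv2.resize(im,None,fx=scale,fy=scale,interpolation=cv2.INTER_CUBIC))
def cam2world(c):
    return c['T']@np.array(c['hand_eye']) if 'hand_eye' in c else np.linalg.inv(np.array(c['extrinsics']))
def ray(c,uv):
    f=210/np.tan(np.radians(c['fov_y'])/2); x=(uv[0]-c['cx'])/f; y=(uv[1]-c['cy'])/f
    if 'hand_eye' in c:
        r=np.hypot(x,y); k=np.sin(r)/r if r>1e-9 else 1; d=np.array([x*k,-y*k,-np.cos(r)])
    else: d=np.array([x,-y,-1.])
    M=cam2world(c); d=M[:3,:3]@d; return M[:3,3],d/np.linalg.norm(d)
def proj(c,p):
    q=np.linalg.inv(cam2world(c))@np.append(p,1); x,y,z=q[0],-q[1],-q[2]
    f=210/np.tan(np.radians(c['fov_y'])/2)
    if 'hand_eye' in c:
        r=np.hypot(x,y); t=np.arctan2(r,z); return np.array([c['cx']+f*t*x/r,c['cy']+f*t*y/r])
    return np.array([c['cx']+f*x/z,c['cy']+f*y/z])
def tri(rays):
    A=0;b=0
    for o,d in rays:
        P=np.eye(3)-np.outer(d,d); A=A+P; b=b+P@o
    p=np.linalg.solve(A,b); return p,[round(1000*np.linalg.norm((np.eye(3)-np.outer(d,d))@(p-o)),1) for o,d in rays]
E
python3 - <<'E'
from h import *
cs=[cap('scene'),cap('side'),cap('wrist')]
print({k:v for k,v in cs[0].items() if k not in('pixels','extrinsics')and k!='T'})
for c in cs:
    save(c,c['name']+'0.png')
    print(c['name'],cam2world(c)[:3].round(2).tolist())
    for q in ['drive','pin','pin_handle','pin_shank','bore','notch','lid_knob','lid_hinge','bowl','wax','spanner']:
        print(q,[(np.round(r['uv']).tolist(),round(r['confidence'],2)) for r in cams.pinpoint(c,q)[:4]])
E
```

```text
pics
{'fov_y': 42.08890690697921, 'cx': 285.2586846951675, 'cy': 214.51431406346714, 'shot': 1, 'name': 'scene'}
scene [[0.59, -0.54, 0.61, 1.34], [0.81, 0.4, -0.43, -0.55], [-0.01, 0.74, 0.67, 0.94]]
drive []
pin [([232.0, 209.0], 0.76), ([125.0, 305.0], 0.75), ([280.0, 231.0], 0.39)]
pin_handle [([216.0, 213.0], 0.69), ([110.0, 314.0], 0.6), ([274.0, 224.0], 0.39)]
pin_shank [([247.0, 206.0], 0.89), ([141.0, 294.0], 0.79)]
bore []
notch [([246.0, 247.0], 0.56)]
lid_knob [([304.0, 194.0], 0.59)]
lid_hinge [([335.0, 250.0], 0.7)]
bowl [([305.0, 202.0], 0.68)]
wax [([370.0, 212.0], 0.5)]
spanner [([206.0, 303.0], 0.55)]
side [[0.98, 0.11, -0.15, 0.47], [-0.19, 0.6, -0.78, -0.62], [0.0, 0.79, 0.61, 0.57]]
drive []
pin [([197.0, 269.0], 0.96), ([296.0, 221.0], 0.58)]
pin_handle [([197.0, 280.0], 0.98), ([277.0, 224.0], 0.71)]
pin_shank [([282.0, 405.0], 0.95), ([309.0, 218.0], 0.7), ([203.0, 252.0], 0.69)]
bore [([289.0, 217.0], 0.72)]
notch [([293.0, 255.0], 0.91), ([321.0, 339.0], 0.47)]
lid_knob [([265.0, 180.0], 0.76), ([294.0, 220.0], 0.5)]
lid_hinge [([348.0, 190.0], 0.8)]
bowl [([227.0, 213.0], 0.55)]
wax [([267.0, 179.0], 0.52)]
spanner [([322.0, 336.0], 0.78)]
wrist [[0.43, -0.86, -0.28, 0.15], [0.9, 0.41, 0.14, 0.51], [-0.0, -0.32, 0.95, 0.37]]
drive []
pin []
pin_handle []
pin_shank []
bore []
notch []
lid_knob []
lid_hinge []
bowl [([159.0, 383.0], 0.72)]
wax []
spanner []
```

View pics/scene0.png

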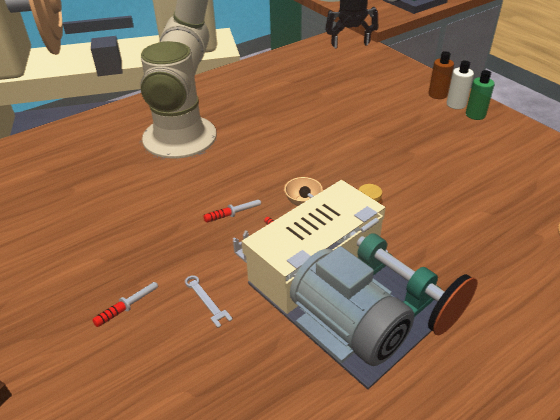

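View pics/side0.png

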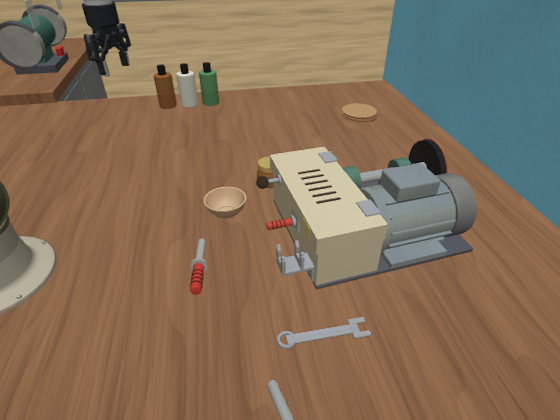

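The scene has three pins. Two lie loose, at scene (232,209) and (125,305), which is side (197,269) and (282,405). The third sits in the guard's bore at scene (268,219) and side (282,224), and it fits the description. The keeper is at side (293,257) and the knob at side (263,182) / scene (305,193).

```bash
python3 - <<'E'
from h import *
a=cap('scene');b=cap('side')
save(b,'crop1.png',(230,150,390,280),4.5)
for n,u,v in [('knob',(305,193),(263,182)),('notch',(246,247),(293,255)),('hinge',(335,250),(348,190)),('handle',(268,220),(277,224)),('loose1',(216,213),(197,280)),('loose1s',(247,206),(203,252)),('bowl',(304,192),(225,204)),('lidcorner_FR',(244,241),(327,262)),('cornerFL',(344,183),(272,153)),('cornerBL',(384,211),(336,150))]:
    p,e=tri([ray(a,u),ray(b,v)]); print(n,p.round(3),e)
E
```

```text
knob [0.555 0.061 0.115] [np.float64(1.5), np.float64(1.5)]
notch [ 0.583 -0.125  0.069] [np.float64(2.3), np.float64(2.3)]
hinge [0.732 0.009 0.104] [np.float64(4.4), np.float64(4.4)]
handle [ 0.564 -0.053  0.093] [np.float64(1.7), np.float64(1.7)]
loose1 [ 0.399 -0.102  0.021] [np.float64(2.6), np.float64(2.6)]
loose1s [ 0.411 -0.017  0.01 ] [np.float64(1.3), np.float64(1.3)]
bowl [0.468 0.125 0.024] [np.float64(1.6), np.float64(1.6)]
lidcorner_FR [ 0.623 -0.165  0.114] [np.float64(21.5), np.float64(21.5)]
cornerFL [0.592 0.151 0.13 ] [np.float64(4.7), np.float64(4.7)]
cornerBL [0.737 0.138 0.139] [np.float64(4.7), np.float64(4.7)]
```

View pics/crop1.png

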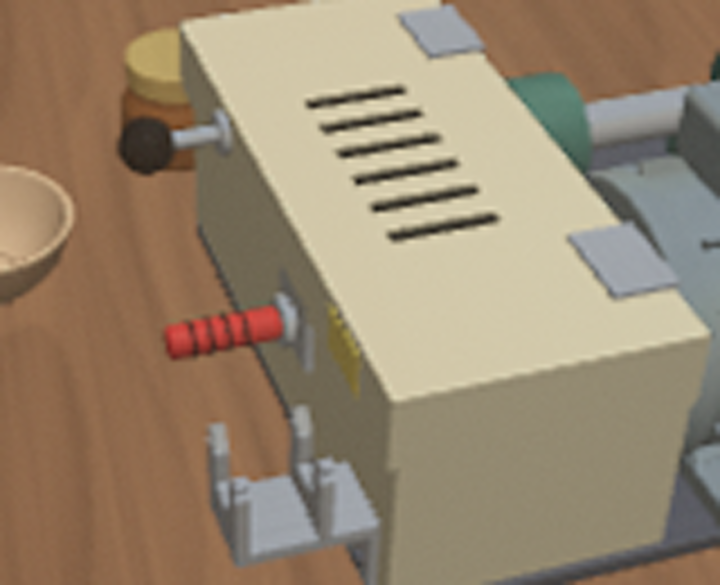

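```bash
cat >> h.py <<'E'
def plan(target,yaw,n=10,s=None):
    """tool down, tool x along world yaw; per-row local delta: n equal rows"""
    s=s or ctrl.observe(); R=np.array(s['orientation']); p=np.array(s['position'])
    from scipy.spatial.transform import Rotation as Ro
    c,q=np.cos(yaw),np.sin(yaw); Rt=np.array([[c,q,0],[q,-c,0],[0,0,-1.]])
    w=Ro.from_matrix(R.T@Rt).as_rotvec(degrees=True)
    k=Ro.from_rotvec(w/n,degrees=True).as_matrix(); dp=(np.array(target)-p)*1000/n; Rc=R.copy()
    print('R',R.round(3).tolist(),'p',p.round(4),'turn/row',(w/n).round(2))
    for i in range(n):
        # shift taken in axes before turn
        if i in(0,n//2,n-1) or abs(w).max()>3: print(i,(Rc.T@dp).round(1))
        Rc=Rc@k
E
python3 - <<'E'
from h import *
plan((0.40,-0.03,0.30),0.1)
print(np.array(cap('wrist')['hand_eye']).round(3))
E
```

```text
R [[-0.904, 0.428, -0.0], [0.428, 0.904, -0.0], [0.0, -0.0, -1.0]] p [0.2245 0.4746 0.2232] turn/row [-0.   0.  14.9]
0 [-37.4 -38.1  -7.7]
1 [-46.  -27.2  -7.7]
2 [-51.4 -14.5  -7.7]
3 [-53.4  -0.8  -7.7]
4 [-51.8  13.   -7.7]
5 [-46.7  25.9  -7.7]
6 [-38.5  37.   -7.7]
7 [-27.7  45.7  -7.7]
8 [-15.   51.3  -7.7]
9 [-1.3 53.4 -7.7]
[[ 0.     0.949  0.315  0.08 ]
 [ 1.    -0.     0.    -0.   ]
 [ 0.     0.315 -0.949 -0.15 ]
 [ 0.     0.     0.     1.   ]]
```

```bash
python3 - <<'E'
from h import *
plan((0.42,-0.03,0.30),np.pi+0.1)
E
```

```text
R [[-0.904, 0.428, -0.0], [0.428, 0.904, -0.0], [0.0, -0.0, -1.0]] p [0.2245 0.4746 0.2232] turn/row [-0.  -0.  -3.1]
0 [-39.3 -37.3  -7.7]
1 [-37.2 -39.3  -7.7]
2 [-35.  -41.3  -7.7]
3 [-32.7 -43.1  -7.7]
4 [-30.3 -44.8  -7.7]
5 [-27.9 -46.4  -7.7]
6 [-25.3 -47.8  -7.7]
7 [-22.7 -49.1  -7.7]
8 [-20.  -50.3  -7.7]
9 [-17.2 -51.3  -7.7]
```

>>> play_rows --deltas '[[[0,0,-3.1,-39,-37,-8,1],[0,0,-3.1,-37,-39,-8,1],[0,0,-3.1,-35,-41,-8,1],[0,0,-3.1,-33,-43,-8,1],[0,0,-3.1,-30,-45,-8,1],[0,0,-3.1,-28,-46,-8,1],[0,0,-3.1,-25,-48,-8,1],[0,0,-3.1,-23,-49,-8,1],[0,0,-3.1,-20,-50,-8,1],[0,0,-3.1,-17,-51,-8,1]]]' --force 40

```text
clock: 3.2
position: [0.4201, -0.0301, 0.3037]
orientation: [[-0.995, -0.1, 0.001], [-0.1, 0.995, -0.0], [-0.001, -0.0, -1.0]]
contact_force: [1.2, 0.8, -0.2]
gripper_width: 1.0
grasp_force: 0.0
```

```bash
python3 - <<'E'
from h import *
c=cap('wrist'); save(c,'w1.png'); print(c['T'][:3,3].round(4))
for q in ['pin','pin_handle','pin_shank','bore','notch','lid_knob','lid_hinge']:
    print(q,[(np.round(r['uv'],1).tolist(),round(r['confidence'],2)) for r in cams.pinpoint(c,q)[:4]])
E
```

```text
[ 0.4201 -0.0301  0.3037]
pin [([257.7, 302.3], 0.77), ([260.9, 150.5], 0.67), ([52.6, 210.7], 0.65)]
pin_handle [([228.6, 145.5], 0.89), ([260.0, 283.6], 0.88), ([37.9, 216.9], 0.55), ([423.0, 276.8], 0.18)]
pin_shank [([287.1, 157.5], 0.91), ([258.7, 320.2], 0.86), ([73.7, 207.3], 0.55), ([284.7, 281.2], 0.39)]
bore [([260.1, 307.8], 0.59)]
notch [([203.4, 278.4], 0.56)]
lid_knob [([339.4, 295.5], 0.73)]
lid_hinge []
```

View pics/w1.png

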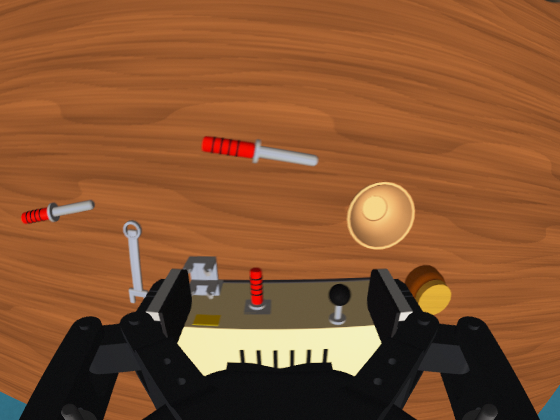

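The wrist picture shows the pin's handle at (258,287), the keeper at (203,278), the knob at (340,295), and both loose pins lying on the bench well away from the guard. Next I'll take a second wrist view from further back.

>>> play_rows --deltas '[[[0,0,0,16,-16,0,1],[0,0,0,16,-16,0,1],[0,0,0,16,-16,0,1],[0,0,0,16,-16,0,1],[0,0,0,16,-16,0,1],[0,0,0,0,0,0,1],[0,0,0,0,0,0,1],[0,0,0,0,0,0,1],[0,0,0,0,0,0,1],[0,0,0,0,0,0,1]]]'

```text
clock: 4.85
position: [0.3482, -0.1156, 0.3031]
orientation: [[-0.995, -0.1, -0.0], [-0.1, 0.995, 0.0], [0.0, 0.0, -1.0]]
contact_force: [-0.8, 0.2, 0.3]
gripper_width: 0.998
grasp_force: 0.0
```

```bash
python3 - <<'E'
from h import *
import json
Ta=np.eye(4);Ta[:3,:3]=[[-0.995,-0.1,0.001],[-0.1,0.995,0],[-0.001,0,-1]];Ta[:3,3]=[.4201,-.0301,.3037]
c=cap('wrist'); b=cap('side'); save(c,'w2.png'); print(c['T'][:3,3].round(4))
a=dict(c);a['T']=Ta
A={'pin_handle':(260,283.6),'pin_shank':(258.7,320.2),'bore':(260.1,307.8),'notch':(203.4,278.4),'lid_knob':(339.4,295.5)}
for q in A:
    rs=[ray(a,A[q])]; 
    W=cams.pinpoint(c,q); S=cams.pinpoint(b,q)
    print(q,[(np.round(r['uv'],1).tolist(),round(r['confidence'],2)) for r in W],[(np.round(r['uv'],1).tolist(),round(r['confidence'],2)) for r in S])
    for r in W[:3]:
        for s in S[:3]:
            p,e=tri([rs[0],ray(c,r['uv']),ray(b,s['uv'])])
            if max(e)<8: print('   ',p.round(4),np.array(e))
    for r in W[:3]:
        p,e=tri([rs[0],ray(c,r['uv'])])
        if max(e)<4:print('   W only',p.round(4),np.array(e))
    for s in S[:3]:
        p,e=tri([rs[0],ray(b,s['uv'])])
        if max(e)<6:print('   A+S',p.round(4),np.array(e))
E
```

```text
[ 0.3482 -0.1156  0.3031]
pin_handle [([317.3, 329.6], 0.81), ([282.9, 202.7], 0.71), ([79.4, 257.4], 0.58)] [([199.9, 279.8], 0.83), ([292.5, 239.0], 0.52), ([274.8, 224.2], 0.5)]
    [ 0.5647 -0.0409  0.0844] [2.4 2.3 4. ]
   W only [ 0.5631 -0.0406  0.0899] [1.1 1.1]
   A+S [ 0.5986 -0.0414  0.0349] [0.5 0.5]
   A+S [ 0.5643 -0.0421  0.0841] [3.1 3.1]
pin_shank [([309.0, 359.2], 0.88), ([121.3, 256.0], 0.76), ([343.1, 213.8], 0.69), ([412.3, 256.0], 0.53)] [([204.7, 247.5], 0.8), ([283.9, 408.8], 0.7), ([306.7, 218.7], 0.56)]
    [ 0.6285 -0.04    0.0843] [1.6 1.5 0.6]
   W only [ 0.6388 -0.0388  0.0728] [0.4 0.4]
   A+S [ 0.6287 -0.0388  0.0839] [0.8 0.8]
bore [([310.6, 345.9], 0.83)] [([292.7, 216.2], 0.75)]
    [ 0.598  -0.0407  0.0925] [3.6 6.  2.6]
   W only [ 0.6277 -0.0375  0.0542] [1.2 1.2]
   A+S [ 0.5995 -0.0384  0.0942] [0.5 0.5]
notch [([258.6, 323.5], 0.76)] [([294.8, 251.7], 0.89), ([261.5, 178.7], 0.37)]
    [ 0.5809 -0.1209  0.0692] [2.2 5.6 7.5]
   W only [ 0.5887 -0.124   0.0521] [0.3 0.3]
   A+S [ 0.5826 -0.1194  0.0711] [4.7 4.7]
lid_knob [] [([259.5, 179.0], 0.72)]
   A+S [0.5469 0.0543 0.1301] [0.7 0.7]
```

View pics/w2.png

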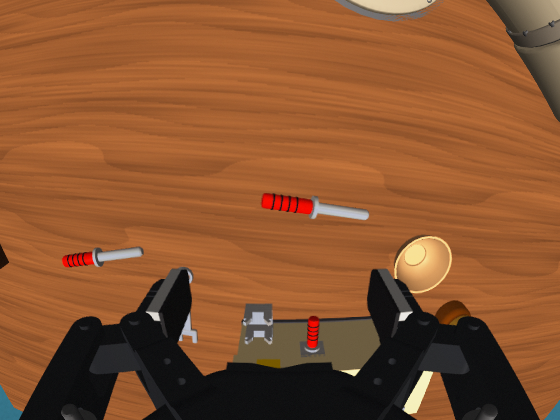

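```bash
cat > fit.py <<'E'
from h import *
from scipy.optimize import least_squares
s=cap('scene');b=cap('side');c=cap('wrist')
def at(p):
    a=dict(c);a['T']=np.eye(4);a['T'][:3,:3]=[[-0.995,-0.1,0],[-0.1,0.995,0],[0,0,-1]];a['T'][:3,3]=p;return a
A=at([.4201,-.0301,.3037]);C=at([.3482,-.1156,.3031])
def pts(k): return {'handle':(-6-k-32,0,.085*1e3),'shank':(-6-k+30,0,85),'bore':(-6,0,85),'notch':(-40,-80,71),'knob':(-45,105,118),'hinge':(130,0,112)}
obs=[(A,'handle',(260,283.6)),(A,'shank',(258.7,320.2)),(A,'bore',(260.1,307.8)),(A,'notch',(203.4,278.4)),(A,'knob',(339.6,295.5)),
(C,'handle',(317.3,329.6)),(C,'shank',(309,359.2)),(C,'bore',(310.6,345.9)),(C,'notch',(258.6,323.5)),
(b,'handle',(276,224)),(b,'shank',(308,218.5)),(b,'bore',(291,216.5)),(b,'notch',(294,253)),(b,'knob',(262.9,181.8)),(b,'hinge',(348,190)),
(s,'notch',(246,247)),(s,'knob',(305,193)),(s,'hinge',(335,250))]
def W(v,q): 
    c_,s_=np.cos(v[2]),np.sin(v[2]); x,y,z=np.array(q)/1e3; return np.array([v[0]+c_*x-s_*y,v[1]+s_*x+c_*y,z+v[4]])
def res(v): return np.ravel([proj(k,W(v,pts(v[3]*1e3)[n]))-uv for k,n,uv in obs])
r=least_squares(res,[.6,-.04,.1,.003,0],loss='soft_l1',f_scale=1.5,x_scale=[.01,.01,.1,.005,.005]); v=r.x
print('x y yaw_deg clear dz',v[:2].round(4),np.degrees(v[2]).round(2),v[3:].round(4))
for (k,n,uv),e in zip(obs,res(v).reshape(-1,2)): print(k['name'],n,e.round(1))
for n,q in pts(v[3]*1e3).items(): print(n,W(v,q).round(4))
E
python3 fit.py
```

```text
x y yaw_deg clear dz [ 0.6105 -0.0382] 6.52 [ 0.0055 -0.0012]
wrist handle [-1.4 -0.4]
wrist shank [ 1.8 -0.2]
wrist bore [-0.3 -1.6]
wrist notch [-1.2  1.2]
wrist knob [ 2.2 -1.4]
wrist handle [-3.1  0.1]
wrist shank [3.4 0.3]
wrist bore [2.5 2.4]
wrist notch [0.9 2.9]
side handle [ 1.5 -0.6]
side shank [-1.3 -0.9]
side bore [4.3 3.4]
side notch [-2.3  2.1]
side knob [-0.2  0.2]
side hinge [10.   7.3]
scene notch [ 0.7 -2.4]
scene knob [-0.3 -1.6]
scene hinge [-8.5  4.4]
handle [ 0.5672 -0.0431  0.0838]
shank [ 0.6288 -0.0361  0.0838]
bore [ 0.6045 -0.0388  0.0838]
notch [ 0.5798 -0.1222  0.0698]
knob [0.5539 0.0611 0.1168]
hinge [ 0.7397 -0.0234  0.1108]
```

```bash
python3 - <<'E'
from h import *
plan((0.567,-0.0425,0.175),np.pi+np.radians(6.2))
E
```

```text
R [[-0.995, -0.099, 0.0], [-0.099, 0.995, -0.0], [-0.0, -0.0, -1.0]] p [ 0.3481 -0.1158  0.3032] turn/row [-0.    0.   -0.05]
0 [-22.5   5.1  12.8]
5 [-22.5   5.   12.8]
9 [-22.5   4.9  12.8]
```

>>> play_rows --deltas '[[[0,0,-0.1,-25,5.6,14.2,0.6],[0,0,-0.1,-25,5.6,14.2,0.6],[0,0,-0.1,-25,5.6,14.2,0.6],[0,0,-0.1,-25,5.6,14.2,0.6],[0,0,-0.1,-25,5.6,14.2,0.6],[0,0,0,-25,5.6,14.2,0.6],[0,0,0,-25,5.6,14.2,0.6],[0,0,0,-25,5.6,14.2,0.6],[0,0,0,-25,5.6,14.2,0.6],[0,0,0,0,0,0,0.6]]]'

```text
clock: 6.85
position: [0.5669, -0.0415, 0.1739]
orientation: [[-0.994, -0.109, -0.002], [-0.109, 0.994, 0.001], [0.002, 0.001, -1.0]]
contact_force: [-0.8, -0.1, -0.2]
gripper_width: 0.599
grasp_force: 0.0
```

```bash
python3 - <<'E'
from h import *
c=cap('wrist'); save(c,'w3.png'); print(c['T'].round(4).tolist())
for q in ['pin_handle','pin_shank','bore','notch','lid_knob']:
    print(q,[(np.round(r['uv'],1).tolist(),round(r['confidence'],2)) for r in cams.pinpoint(c,q)[:4]])
for n,p in dict(handle=[.5672,-.0431,.0845],bore=[.6045,-.0388,.085],notch=[.5798,-.1222,.071],knob=[.5539,.0611,.118]).items(): print(n,proj(c,p).round(1))
E
```

```text
[[-0.9941, -0.1088, -0.0023, 0.5669], [-0.1088, 0.9941, 0.0007, -0.0415], [0.0023, 0.001, -1.0, 0.1739], [0.0, 0.0, 0.0, 1.0]]
pin_handle [([278.5, 214.3], 0.97), ([233.1, 10.7], 0.81)]
pin_shank [([323.3, 29.4], 0.8), ([21.2, 125.3], 0.72)]
bore [([272.6, 255.2], 0.76), ([277.7, 212.9], 0.16)]
notch [([182.1, 208.2], 0.75)]
lid_knob [([418.9, 220.6], 0.68)]
handle [277.6 211.1]
bore [277.9 254.9]
notch [183.  210.4]
knob [422.3 223.2]
```

View pics/w3.png

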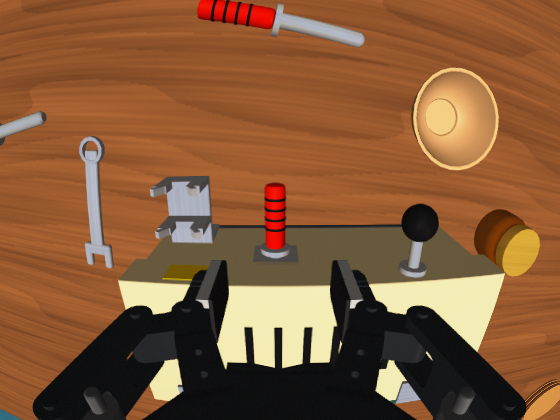

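The pin handle is at (275,213), aligned with the image vertical, so the yaw is right. The keeper is at (182,208) and the knob at (420,222), both as the fit predicted. The size, collar and bore position confirm this pin, so I'm going down to grip it.

>>> play_rows --deltas '[[[0,0,0,-1.3,-3.2,15,0.5],[0,0,0,0,0,15,0.5],[0,0,0,0,0,15,0.5],[0,0,0,0,0,15,0.5],[0,0,0,0,0,15,0.5],[0,0,0,0,0,15,0.5],[0,0,0,0,0,0,0.5],[0,0,0,0,0,0,0.1],[0,0,0,0,0,0,0],[0,0,0,0,0,0,0]]]' --force 40

```text
clock: 8.4
position: [0.5684, -0.0451, 0.0858]
orientation: [[-0.994, -0.108, 0.001], [-0.108, 0.994, -0.0], [-0.001, -0.0, -1.0]]
contact_force: [0.3, -0.2, 0.3]
gripper_width: 0.003
grasp_force: 0.0
```

```bash
python3 - <<'E'
from h import *
c=cap('wrist'); save(c,'w4.png'); s=ctrl.observe(); print({k:np.round(s[k],3).tolist() for k in ('position','contact_force','ft_torque','gripper_width','grasp_force')})
E
```

```text
{'position': [0.568, -0.045, 0.086], 'contact_force': [0.187, 0.187, -0.594], 'ft_torque': [-0.078, -0.004, -0.004], 'gripper_width': 0.001, 'grasp_force': 0.0}
```

View pics/w4.png

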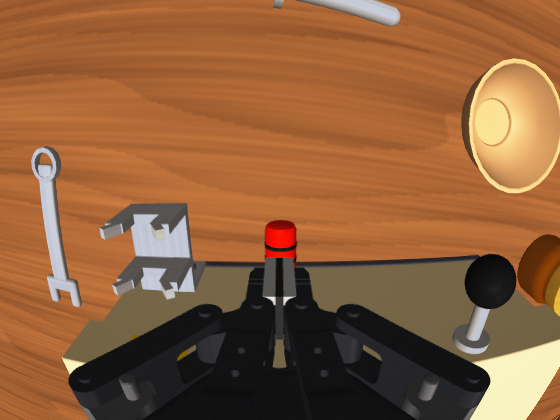

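```bash
cat > m.py <<'E'
from h import *
c=cap('wrist')
a=dict(c); a['T']=np.array([[-0.9941,-0.1088,-0.0023,0.5669],[-0.1088,0.9941,0.0007,-0.0415],[0.0023,0.001,-1.0,0.1739],[0,0,0,1]])
f=210/np.tan(np.radians(c['fov_y'])/2); print('f',f,c['cx'],c['cy'],c['fov_y'])
for n,u,v in [('bottom edge end',(275,183),(280.5,220)),('keeper ear1 left tip',(151,190),(100,233)),('knob',(420,222),(490,281)),('bowl rim l',(413,118),(468,122))]:
    p,e=tri([ray(a,u),ray(c,v)]); print(n,p.round(4),e)
for n,p in dict(tip=c['T'][:3,3]-[0,0,.014],tcp=c['T'][:3,3]).items(): print(n,proj(c,p))
hs=cams.outline_of(c,'pin'); print([(np.round(r['uv']).tolist(),round(r['confidence'],2),r['pixels'].sum()) for r in hs])
s=cap('side'); save(s,'s5.png',(220,130,340,280),4)
E
python3 m.py
```

```text
f 325.19226210127806 278.9412720820216 209.60555682587852 65.70646984690485
bottom edge end [ 0.5477 -0.0473  0.0737] [np.float64(0.1), np.float64(0.1)]
keeper ear1 left tip [ 0.558  -0.1419  0.0943] [np.float64(0.5), np.float64(0.5)]
knob [0.5537 0.0595 0.1169] [np.float64(0.2), np.float64(0.2)]
bowl rim l [0.479  0.0709 0.0411] [np.float64(0.7), np.float64(0.7)]
tip [280.11164484 253.45176468]
tcp [280.17864448 265.23134149]
[([365.0, 7.0], 0.69, np.int64(1428)), ([281.0, 238.0], 0.55, np.int64(1120))]
```

View pics/s5.png

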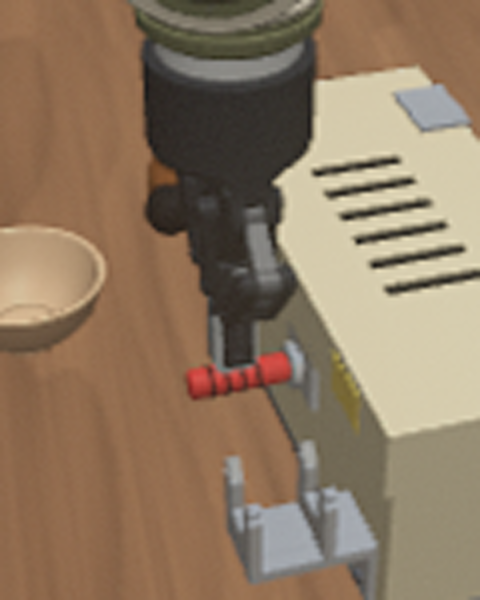

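```bash
python3 - <<'E'
from h import *
c=cap('wrist');T=c['T']
for z in (14,8,2,-4,-10,-16): print(z,[proj(c,(T@[x/1e3,y/1e3,z/1e3,1])[:3]).round(0).tolist() for x,y in ((11,0),(-11,0),(11,8))])
save(c,'c6.png',(220,200,340,360),5)
E
```

```text
14 [[280.0, 235.0], [280.0, 271.0], [295.0, 235.0]]
8 [[280.0, 240.0], [280.0, 276.0], [295.0, 240.0]]
2 [[280.0, 245.0], [280.0, 281.0], [296.0, 244.0]]
-4 [[280.0, 250.0], [280.0, 287.0], [296.0, 249.0]]
-10 [[280.0, 255.0], [280.0, 293.0], [297.0, 255.0]]
-16 [[280.0, 261.0], [280.0, 300.0], [298.0, 261.0]]
```

View pics/c6.png

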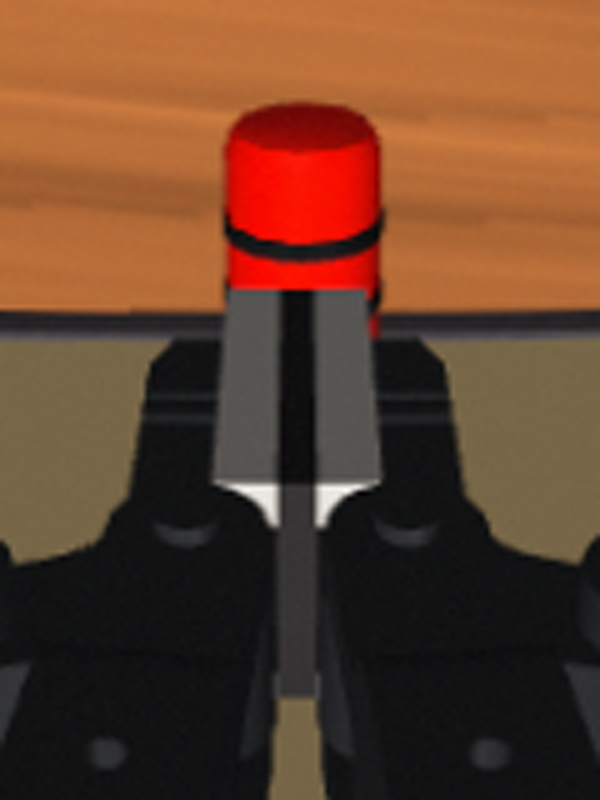

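```bash
python3 - <<'E'
from h import *
c=cap('side');T=c['T']
for z in (14,2,-6,-13,-20): print(z,[((proj(c,(T@[x/1e3,y/1e3,z/1e3,1])[:3])-[220,130])*4).round(0).tolist() for x,y in ((11,0),(11,-9),(-11,-9))])
for z in (.093,.085,.077): print('handle axis end, mid',[((proj(c,p)-[220,130])*4).round(0).tolist() for p in ([.5446,-.0471,z],[.5684,-.0445,z])])
print(ctrl.observe()['joint_positions'])
E
```

```text
14 [[212.0, 399.0], [217.0, 410.0], [259.0, 402.0]]
2 [[211.0, 381.0], [216.0, 392.0], [259.0, 383.0]]
-6 [[211.0, 368.0], [216.0, 379.0], [259.0, 371.0]]
-13 [[211.0, 357.0], [216.0, 368.0], [259.0, 360.0]]
-20 [[211.0, 346.0], [216.0, 357.0], [259.0, 349.0]]
handle axis end, mid [[186.0, 370.0], [233.0, 361.0]]
handle axis end, mid [[186.0, 382.0], [233.0, 373.0]]
handle axis end, mid [[187.0, 395.0], [233.0, 386.0]]
[-2.84632537e-01  5.49492226e-01  1.52730267e+00 -3.10771085e-06
  1.06477100e+00 -1.96341357e+00]
```

The jaws closed above the handle. The side crop (pad end at about (235,368)) and the wrist crop (pad end at row 258) agree that the real fingertips stand about 13 mm behind the reported TCP, not 14 mm ahead. Sideways they're centred. I'll reopen, go 32 mm lower and grip again.

>>> play_rows --deltas '[[[0,0,0,0,0,0,0.5],[0,0,0,0,0,0,0.5],[0,0,0,0,0,0,0.5],[0,0,0,0,0,8,0.5],[0,0,0,0,0,8,0.5],[0,0,0,0,0,8,0.5],[0,0,0,0,0,8,0.5],[0,0,0,0,0,0,0.5],[0,0,0,0,0,0,0.0],[0,0,0,0,0,0,0.0]]]'

```text
clock: 9.95
position: [0.5684, -0.045, 0.0538]
orientation: [[-0.994, -0.108, 0.001], [-0.108, 0.994, 0.0], [-0.001, -0.0, -1.0]]
contact_force: [-0.8, 0.3, 0.9]
gripper_width: 0.171
grasp_force: 38.8
```

>>> play_rows --deltas '[[[0,0,0,0,0,0,0],[0,0,0,0,0,0,0],[0,0,0,0,0,0,0],[0,0,0,4,0,0,0],[0,0,0,4,0,0,0],[0,0,0,4,0,0,0],[0,0,0,4,0,0,0],[0,0,0,4,0,0,0],[0,0,0,0,0,0,0],[0,0,0,0,0,0,0]]]'

```text
clock: 11.2
position: [0.548, -0.0472, 0.0532]
orientation: [[-0.994, -0.108, -0.001], [-0.108, 0.994, 0.0], [0.001, 0.0, -1.0]]
contact_force: [-0.4, 0.7, -0.1]
gripper_width: 0.174
grasp_force: 38.9
```

>>> play_rows --deltas '[[[0,0,0,8,0,0,0],[0,0,0,8,0,0,0],[0,0,0,10,0,0,0],[0,0,0,12,0,0,0],[0,0,0,12,0,0,0],[0,0,0,12,0,0,0],[0,0,0,0,0,-14,0],[0,0,0,0,0,-14,0],[0,0,0,0,0,-14,0],[0,0,0,0,0,0,0]]]'

```text
clock: 12.45
position: [0.4875, -0.0541, 0.0967]
orientation: [[-0.994, -0.108, 0.003], [-0.108, 0.994, -0.001], [-0.002, -0.001, -1.0]]
contact_force: [0.4, -0.0, -1.5]
gripper_width: 0.17
grasp_force: 39.0
```

```bash
python3 - <<'E'
from h import *
c=cap('wrist'); b=cap('side'); print(c['T'].round(4).tolist(), ctrl.observe()['gripper_width'])
im=np.hstack([cv2.resize(c['pixels'],(448,336)),cv2.resize(b['pixels'][130:310,160:350],None,fx=1.85,fy=1.85)[:336]]) if 1 else 0
cv2.imwrite('pics/j7.png',cv2.cvtColor(im[:,:800],cv2.COLOR_RGB2BGR))
for k in (c,b):
  for q in ['pin_handle','pin_shank','notch','lid_knob']:
    print(q,[(np.round(r['uv'],1).tolist(),round(r['confidence'],2)) for r in cams.pinpoint(k,q)[:4]])
E
```

```text
[[-0.9942, -0.108, 0.0026, 0.4875], [-0.108, 0.9942, -0.0009, -0.0541], [-0.0025, -0.0012, -1.0, 0.0967], [0.0, 0.0, 0.0, 1.0]] 0.17158553954565003Traceback (most recent call last):
  File "<stdin>", line 3, in <module>
    return _nx.concatenate(arrs, 1, dtype=dtype, casting=casting)
           ~~~~~~~~~~~~~~~^^^^^^^^^^^^^^^^^^^^^^^^^^^^^^^^^^^^^^^
ValueError: all the input array dimensions except for the concatenation axis must match exactly, but along dimension 0, the array at index 0 has size 336 and the array at index 1 has size 333
```

```bash
python3 - <<'E'
from h import *
c=cap('wrist'); b=cap('side'); s=cap('scene')
D={}
for k in (c,b,s):
  for q in ['pin_handle','pin_shank','notch','lid_knob']:
    r=cams.pinpoint(k,q)[:4]; D[k['name'],q]=r
    print(k['name'],q,[(np.round(x['uv'],1).tolist(),round(x['confidence'],2)) for x in r])
g=(c['T']@[0,0,-.032,1])[:3]; e=c['T'][:3,0]
print('grip',g.round(4))
for n,d in dict(handle=0,shoulder=32,shank=62,tip=92).items():
    p=g-e*d/1e3; print(n,[proj(k,p).round(1).tolist() for k in (c,b,s)])
# wrist-notch triangulation with w3
a=dict(c); a['T']=np.array([[-0.9941,-0.1088,-0.0023,0.5669],[-0.1088,0.9941,0.0007,-0.0415],[0.0023,0.001,-1.0,0.1739],[0,0,0,1]])
for u in [(182.1,208.2)]:
  for r in D['side','notch'][:2]:
    print(tri([ray(a,u),ray(b,r['uv'])]))
    for w in D['wrist','notch'][:2]: print(tri([ray(a,u),ray(b,r['uv']),ray(c,w['uv'])]))
E
```

```text
wrist pin_handle [([222.6, 89.6], 0.82), ([282.8, 297.2], 0.79)]
wrist pin_shank [([340.0, 113.7], 0.7)]
wrist notch [([175.1, 346.2], 0.61)]
wrist lid_knob []
side pin_handle [([234.1, 214.3], 0.74), ([199.1, 281.2], 0.59)]
side pin_shank [([282.3, 407.9], 0.79), ([201.1, 248.0], 0.77), ([269.2, 207.5], 0.73), ([265.0, 180.2], 0.37)]
side notch [([290.0, 253.3], 0.66), ([262.3, 179.5], 0.33)]
side lid_knob [([263.4, 179.6], 0.74), ([291.6, 240.3], 0.34)]
scene pin_handle [([218.2, 215.0], 0.83), ([251.0, 192.6], 0.79), ([107.6, 313.6], 0.56)]
scene pin_shank [([249.4, 205.2], 0.65), ([264.3, 206.0], 0.63)]
scene notch [([301.0, 200.4], 0.61), ([249.3, 244.3], 0.58)]
scene lid_knob [([304.3, 192.0], 0.73)]
grip [ 0.4867 -0.0539  0.1273]
handle [[280.4, 299.7], [236.0, 214.3], [248.1, 192.0]]
shoulder [[280.2, 352.7], [252.6, 211.2], [256.9, 198.5]]
shank [[280.1, 391.0], [267.9, 208.4], [265.4, 204.8]]
tip [[280.0, 420.9], [282.9, 205.6], [274.1, 211.2]]
(array([ 0.57662155, -0.1219881 ,  0.07471252]), [np.float64(0.0), np.float64(0.0)])
(array([ 0.57663289, -0.12144571,  0.07366863]), [np.float64(0.9), np.float64(0.4), np.float64(0.9)])
(array([ 0.53115656, -0.08193791,  0.21526814]), [np.float64(4.5), np.float64(4.5)])
(array([ 0.51988029, -0.0835384 ,  0.18889118]), [np.float64(15.6), np.float64(29.6), np.float64(41.7)])
```

>>> play_rows --deltas '[[[0,0,0,0,-10,0,0],[0,0,0,0,-14,0,0],[0,0,0,0,-14,0,0],[0,0,0,0,-14,0,0],[0,0,0,0,-14,0,0],[0,0,0,-4,-13.6,0,0],[0,0,0,-8,0,0,0],[0,0,0,-8,0,0,0],[0,0,0,0,0,10,0],[0,0,0,0,0,0,0]]]'

```text
clock: 14.55
position: [0.5145, -0.1302, 0.0843]
orientation: [[-0.994, -0.108, -0.002], [-0.108, 0.994, 0.001], [0.002, 0.001, -1.0]]
contact_force: [0.6, -0.3, -1.2]
gripper_width: 0.17
grasp_force: 39.0
```

```bash
python3 - <<'E'
from h import *
c=cap('wrist'); b=cap('side'); s=cap('scene'); T=c['T']
for k in (b,s):
  for q in ['pin_handle','pin_shank','notch']:
    print(k['name'],q,[(np.round(x['uv'],1).tolist(),round(x['confidence'],2)) for x in cams.pinpoint(k,q)[:5]])
g=(T@[0,0,-.032,1])[:3]
for n,d in dict(handle=0,shank=62).items(): print(n,(g-T[:3,0]*d/1e3).round(4),[proj(k,g-T[:3,0]*d/1e3).round(1).tolist() for k in (b,s)])
print('tool-axis offset from grasp pose (mm)',(T[:3,:3].T@(T[:3,3]-[.5684,-.045,.0538])*1e3).round(1), T[:3,:3].round(4).tolist())
E
```

```text
side pin_handle [([198.3, 280.4], 0.83), ([254.8, 245.4], 0.72)]
side pin_shank [([203.3, 249.8], 0.94), ([292.0, 235.1], 0.9), ([280.3, 403.3], 0.74)]
side notch [([293.0, 252.5], 0.56)]
scene pin_handle [([109.4, 313.6], 0.89), ([228.0, 216.9], 0.77), ([219.2, 213.1], 0.6)]
scene pin_shank [([144.1, 293.8], 0.95), ([245.0, 205.0], 0.72), ([242.9, 231.9], 0.6)]
scene notch [([246.8, 247.1], 0.95)]
handle [ 0.5146 -0.1303  0.1163] [[256.4, 244.0], [226.7, 215.1]]
shank [ 0.5762 -0.1236  0.1161] [[290.2, 237.1], [244.0, 229.0]]
tool-axis offset from grasp pose (mm) [ 62.8 -78.9 -30.4] [[-0.9941, -0.1083, -0.0021], [-0.1083, 0.9941, 0.0011], [0.002, 0.0013, -1.0]]
```

```bash
python3 - <<'E'
from h import *
b=cap('side'); s=cap('scene'); c=cap('wrist')
p=np.array([.5762,-.1236,.071])
for k in (b,s):
  print(k['name'],proj(k,p).round(1),'per mm fwd',((proj(k,p+[.00994,.00108,0])-proj(k,p))/10).round(2),'per mm left',((proj(k,p+[-.00108,.00994,0])-proj(k,p))/10).round(2),'up',((proj(k,p+[0,0,.01])-proj(k,p))/10).round(2))
E
```

```text
side [289.9 255.4] per mm fwd [ 0.51 -0.11] per mm left [-0.16 -0.36] up [ 0.01 -0.39]
scene [245.2 243.6] per mm fwd [0.28 0.23] per mm left [ 0.34 -0.21] up [-0.03 -0.32]
```

>>> play_rows --deltas '[[[0,0,0,-1.8,0.7,0,0],[0,0,0,0,0,6,0],[0,0,0,0,0,6,0],[0,0,0,0,0,6,0],[0,0,0,0,0,5,0],[0,0,0,0,0,4,0],[0,0,0,0,0,4,0],[0,0,0,0,0,3,0],[0,0,0,0,0,0,0],[0,0,0,0,0,0,0]]]'

```text
clock: 16.4
position: [0.5169, -0.1301, 0.0515]
orientation: [[-0.994, -0.108, 0.0], [-0.108, 0.994, -0.0], [-0.0, -0.0, -1.0]]
contact_force: [-0.1, -0.1, -2.2]
gripper_width: 0.172
grasp_force: 39.0
```

>>> play_rows --deltas '[[[0,0,0,0,0,3,0],[0,0,0,0,0,2,0],[0,0,0,0,0,2,0],[0,0,0,0,0,1.5,0],[0,0,0,0,0,0,0],[0,0,0,0,0,0,0],[0,0,0,0,0,0,0],[0,0,0,0,0,0,0],[0,0,0,0,0,0,0],[0,0,0,0,0,0,0]]]'

```text
clock: 17.65
position: [0.5169, -0.13, 0.0429]
orientation: [[-0.994, -0.108, 0.0], [-0.108, 0.994, -0.0], [-0.0, -0.0, -1.0]]
contact_force: [0.0, 0.9, -0.5]
gripper_width: 0.174
grasp_force: 39.0
```

```bash
python3 - <<'E'
from h import *
b=cap('side'); save(b,'s8.png',(225,195,335,285),7)
s=ctrl.observe(); print(np.round(s['contact_force'],2),np.round(s['ft_torque'],3),np.round(s['position'],4))
for q in ['pin_handle','pin_shank']: print(q,[(np.round(x['uv'],1).tolist(),round(x['confidence'],2)) for x in cams.pinpoint(b,q)[:5]])
E
```

```text
[-0.52 -0.13 -0.82] [ 0.028  0.054 -0.046] [ 0.5169 -0.13    0.0429]
pin_handle [([198.5, 279.0], 0.61), ([257.4, 261.6], 0.53)]
pin_shank [([282.9, 405.1], 0.82), ([293.3, 254.8], 0.65), ([202.9, 250.3], 0.64)]
```

View pics/s8.png

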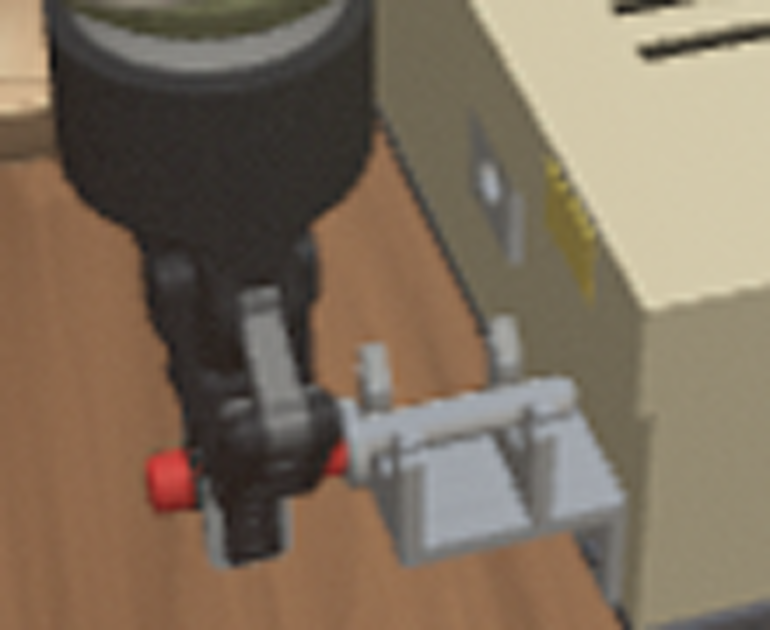

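The pin's shank lies between the prongs of both ears, with its collar just before the near ear at (355,445) in the crop, and the bore is empty. I'll settle it the last 2 mm, release and rise.

>>> play_rows --deltas '[[[0,0,0,0,0,1,0],[0,0,0,0,0,1,0],[0,0,0,0,0,0,0],[0,0,0,0,0,0,0.25],[0,0,0,0,0,0,0.4],[0,0,0,0,0,0,0.5],[0,0,0,0,0,-5,0.5],[0,0,0,0,0,-20,0.5],[0,0,0,0,0,-30,0.5],[0,0,0,0,0,-30,0.5]]]'

```text
clock: 19.05
position: [0.5168, -0.13, 0.1271]
orientation: [[-0.994, -0.108, 0.0], [-0.108, 0.994, -0.0], [-0.0, -0.0, -1.0]]
contact_force: [0.1, 0.0, -0.2]
gripper_width: 0.501
grasp_force: 0.0
```

```bash
python3 - <<'E'
from h import *
b=cap('side'); s=cap('scene'); c=cap('wrist'); R=[]
for k in (b,s,c):
  for q in ['pin_handle','pin_shank','lid_knob']: print(k['name'],q,[(np.round(x['uv'],1).tolist(),round(x['confidence'],2)) for x in cams.pinpoint(k,q)[:5]])
for p in ([.517,-.130,.071],[.5785,-.1233,.071]): print([proj(k,p).round(1).tolist() for k in (b,s,c)])
plan((.5537,.060,.175),np.pi+np.radians(6.0))
E
```

```text
side pin_handle [([258.3, 261.2], 0.66), ([196.8, 279.4], 0.55)]
side pin_shank [([293.2, 253.4], 0.83), ([203.3, 249.8], 0.76), ([280.7, 405.5], 0.74)]
side lid_knob [([262.5, 178.7], 0.65)]
scene pin_handle [([217.1, 215.2], 0.76), ([106.8, 314.4], 0.66), ([229.0, 231.6], 0.47)]
scene pin_shank [([141.7, 293.8], 0.89), ([246.3, 205.4], 0.79)]
scene lid_knob [([304.7, 188.7], 0.72)]
wrist pin_handle [([331.7, 63.2], 0.71), ([282.8, 225.1], 0.7)]
wrist pin_shank [([278.4, 298.5], 0.87), ([424.2, 94.7], 0.73), ([50.0, 174.3], 0.61)]
wrist lid_knob [([516.1, 308.5], 0.9)]
[[258.8, 262.1], [229.0, 230.1], [281.4, 223.1]]
[[291.1, 255.1], [245.9, 244.1], [281.1, 298.4]]
R [[-0.994, -0.108, -0.001], [-0.108, 0.994, 0.0], [0.001, 0.0, -1.0]] p [ 0.5168 -0.13    0.1255] turn/row [ 0.   -0.    0.02]
0 [-5.7 18.5 -4.9]
5 [-5.7 18.5 -4.9]
9 [-5.7 18.5 -4.9]
```

>>> play_rows --deltas '[[[0,0,0,0,0,-25,0.6],[0,0,0,0,0,-25,0.6],[0,0,0,-8,27,0,0.6],[0,0,0,-8,27,0,0.6],[0,0,0,-8,27,0,0.6],[0,0,0,-8,27,0,0.6],[0,0,0,-8,27,0,0.6],[0,0,0,-8,27,0,0.6],[0,0,0,-8,23,0,0.6],[0,0,0,0,0,0,0.6]]]'

```text
clock: 20.9
position: [0.5526, 0.061, 0.1756]
orientation: [[-0.994, -0.11, -0.0], [-0.11, 0.994, 0.0], [0.0, 0.0, -1.0]]
contact_force: [-0.2, -1.1, -0.6]
gripper_width: 0.6
grasp_force: 0.0
```

```bash
python3 - <<'E'
from h import *
c=cap('wrist');b=cap('side'); R=[]
k=[r for r in cams.outline_of(c,'lid_knob')[:3]]
print([(np.round(r['uv'],1).tolist(),r['confidence']) for r in cams.pinpoint(c,'lid_knob')])
dark=(c['pixels'].max(2)<45).astype(np.uint8)
pr=proj(c,[.5535,.0595,.117]); print('pred',pr)
n,l,st,ce=cv2.connectedComponentsWithStats(dark)
for i in range(1,n):
    if st[i,4]>300: print(st[i],ce[i].round(1))
for p in cams.pinpoint(c,'lid_knob')[:1]:
    o,d=ray(c,p['uv']); q=o+d*(.117-o[2])/d[2]; print('at z.117',q.round(4))
plan((.5535,.0595,.083),np.pi+np.radians(6.2))
E
```

```text
[([274.8, 227.2], 0.61), ([344.8, 112.7], 0.5)]
pred [277.55328212 225.88591991]
[ 132  207  219   40 1553] [270.2 226.7]
[   33   260   493   160 37813] [277.8 367.1]
at z.117 [0.5547 0.0577 0.117 ]
R [[-0.994, -0.107, -0.0], [-0.107, 0.994, -0.0], [0.0, -0.0, -1.0]] p [0.5525 0.0591 0.1759] turn/row [-0.   -0.   -0.01]
0 [-0.1  0.   9.3]
5 [-0.1  0.   9.3]
9 [-0.1  0.   9.3]
```

>>> play_rows --deltas '[[[0,0,0,-1.7,-1,15,0.6],[0,0,0,0,0,20,0.6],[0,0,0,0,0,20,0.6],[0,0,0,0,0,20,0.6],[0,0,0,0,0,19,0.6],[0,0,0,0,0,0,0.6],[0,0,0,0,0,0,0],[0,0,0,0,0,0,0],[0,0,0,0,0,0,0],[0,0,0,0,0,0,0]]]' --force 60

```text
clock: 22.4
position: [0.5547, 0.0599, 0.0828]
orientation: [[-0.994, -0.108, 0.001], [-0.108, 0.994, 0.001], [-0.001, 0.001, -1.0]]
contact_force: [-0.9, 4.8, 2.4]
gripper_width: 0.294
grasp_force: 58.7
```

```bash
python3 - <<'E'
from h import *
s=ctrl.observe(); print(np.round(s['position'],4),np.round(s['contact_force'],1),s['gripper_width'],s['grasp_force'])
r=175.1;a0=np.degrees(np.arctan2(6,175)); n=30
a=np.radians(a0+60*np.linspace(0,1,n+1)**1)
x=-r*np.cos(a);z=r*np.sin(a)
print('tool dx,dz:',[(round(-u,1),round(-v,1)) for u,v in zip(np.diff(x),np.diff(z))])
print(x[-1]-x[0],z[-1]-z[0])
E
```

```text
[0.5547 0.0599 0.0828] [-0.9  4.8  2.4] 0.2940207390598478 58.731054067611694
tool dx,dz: [(np.float64(-0.3), np.float64(-6.1)), (np.float64(-0.5), np.float64(-6.1)), (np.float64(-0.7), np.float64(-6.1)), (np.float64(-1.0), np.float64(-6.0)), (np.float64(-1.2), np.float64(-6.0)), (np.float64(-1.4), np.float64(-6.0)), (np.float64(-1.6), np.float64(-5.9)), (np.float64(-1.8), np.float64(-5.8)), (np.float64(-2.0), np.float64(-5.8)), (np.float64(-2.2), np.float64(-5.7)), (np.float64(-2.4), np.float64(-5.6)), (np.float64(-2.6), np.float64(-5.5)), (np.float64(-2.8), np.float64(-5.4)), (np.float64(-3.0), np.float64(-5.3)), (np.float64(-3.1), np.float64(-5.2)), (np.float64(-3.3), np.float64(-5.1)), (np.float64(-3.5), np.float64(-5.0)), (np.float64(-3.7), np.float64(-4.9)), (np.float64(-3.8), np.float64(-4.8)), (np.float64(-4.0), np.float64(-4.6)), (np.float64(-4.2), np.float64(-4.5)), (np.float64(-4.3), np.float64(-4.3)), (np.float64(-4.5), np.float64(-4.2)), (np.float64(-4.6), np.float64(-4.0)), (np.float64(-4.7), np.float64(-3.8)), (np.float64(-4.9), np.float64(-3.7)), (np.float64(-5.0), np.float64(-3.5)), (np.float64(-5.1), np.float64(-3.3)), (np.float64(-5.2), np.float64(-3.2)), (np.float64(-5.3), np.float64(-3.0))]
92.69465589728858 148.55204733723212
```

>>> play_rows --deltas '[[[0,0,0,-0.3,0,-6.1,0],[0,0,0,-0.5,0,-6.1,0],[0,0,0,-0.7,0,-6.1,0],[0,0,0,-1.0,0,-6.0,0],[0,0,0,-1.2,0,-6.0,0],[0,0,0,-1.4,0,-6.0,0],[0,0,0,-1.6,0,-5.9,0],[0,0,0,-1.8,0,-5.8,0],[0,0,0,-2.0,0,-5.8,0],[0,0,0,-2.2,0,-5.7,0]]]'

```text
clock: 23.65
position: [0.5672, 0.0613, 0.1413]
orientation: [[-0.994, -0.108, 0.0], [-0.108, 0.994, 0.001], [-0.001, 0.001, -1.0]]
contact_force: [4.1, 6.8, -7.4]
gripper_width: 0.297
grasp_force: 59.3
```

```bash
python3 - <<'E'
from h import *
b=cap('side'); s=cap('scene')
st=ctrl.observe(); print(np.round(st['position'],4),np.round(st['contact_force'],1),st['gripper_width'],st['grasp_force'])
g=np.array(st['position'])+[0,0,.032]
for k in (b,s): print([(np.round(r['uv'],1).tolist(),round(r['confidence'],2)) for r in cams.pinpoint(k,'lid_knob')],proj(k,g).round(1))
E
```

```text
[0.5674 0.0613 0.1417] [ 4.5  6.6 -6.8] 0.2938087914060537 59.36241388320923
[([291.5, 251.2], 0.64), ([351.6, 188.7], 0.51)] [268.3 158.2]
[([305.5, 173.6], 0.93)] [308.7 175.2]
```

>>> play_rows --deltas '[[[0,0,0,-2.4,0,-5.6,0],[0,0,0,-2.6,0,-5.5,0],[0,0,0,-2.8,0,-5.4,0],[0,0,0,-3.0,0,-5.3,0],[0,0,0,-3.1,0,-5.2,0],[0,0,0,-3.3,0,-5.1,0],[0,0,0,-3.5,0,-5.0,0],[0,0,0,-3.7,0,-4.9,0],[0,0,0,-3.8,0,-4.8,0],[0,0,0,-4.0,0,-4.6,0]]]'

```text
clock: 25.1
position: [0.5984, 0.0647, 0.1924]
orientation: [[-0.994, -0.108, -0.003], [-0.108, 0.994, 0.001], [0.002, 0.002, -1.0]]
contact_force: [-1.7, 5.4, -3.8]
gripper_width: 0.294
grasp_force: 59.3
```

>>> play_rows --deltas '[[[0,0,0,-4.2,0,-4.5,0],[0,0,0,-4.3,0,-4.3,0],[0,0,0,-4.5,0,-4.2,0],[0,0,0,-4.6,0,-4.0,0],[0,0,0,-4.7,0,-3.8,0],[0,0,0,-4.9,0,-3.7,0],[0,0,0,-5.0,0,-3.5,0],[0,0,0,-5.1,0,-3.3,0],[0,0,0,-5.2,0,-3.2,0],[0,0,0,-5.3,0,-3.0,0]]]'

```text
clock: 26.35
position: [0.646, 0.0701, 0.23]
orientation: [[-0.994, -0.108, -0.002], [-0.108, 0.994, 0.001], [0.002, 0.002, -1.0]]
contact_force: [-1.8, 3.7, -4.6]
gripper_width: 0.295
grasp_force: 59.4
```

```bash
python3 - <<'E'
from h import *
b=cap('side'); s=cap('scene'); c=cap('wrist')
st=ctrl.observe(); p=np.array(st['position']); print(p.round(4),np.round(st['contact_force'],1),st['gripper_width'],st['grasp_force'])
d=p-[.5547,.0599,.0828]; f=d@np.array([.994,.108,0])*1e3; u=d[2]*1e3; l=d@np.array([-.108,.994,0])*1e3
print('fwd,left,up',f,l,u,'angle by chord',np.degrees(2*np.arcsin(np.hypot(f,u)/2/175.1)),'by pos',np.degrees(np.arctan2(6+u,175-f))-1.96)
g=p+[0,0,.032]
for k in (b,s): print([(np.round(r['uv'],1).tolist(),round(r['confidence'],2)) for r in cams.pinpoint(k,'lid_knob')],proj(k,g).round(1))
for k in (b,c): print([(q,[(np.round(r['uv'],1).tolist(),round(r['confidence'],2)) for r in cams.pinpoint(k,q)]) for q in ('pin_handle','pin_shank')])
E
```

```text
[0.6461 0.07   0.23  ] [-0.8  5.1 -4.5] 0.29535023353314593 59.632049202919006
fwd,left,up 91.91895934016782 0.21976133926991828 147.21428076213826 angle by chord 59.4168780203347 by pos 59.57106440706938
[([304.4, 110.9], 0.88)] [305.9 113.2]
[([332.5, 157.3], 0.56)] [335.8 158.8]
[('pin_handle', [([195.8, 279.4], 0.98), ([257.6, 263.7], 0.55)]), ('pin_shank', [([281.4, 405.4], 0.95), ([202.5, 249.6], 0.71), ([294.9, 255.3], 0.57), ([278.7, 259.1], 0.25)])]
[('pin_handle', [([102.1, 52.9], 0.95)]), ('pin_shank', [([99.4, 109.7], 0.68)])]
```

>>> play_rows --deltas '[[[0,0,0,-1.2,0,-0.8,0],[0,0,0,0,0,0,0],[0,0,0,0,0,0,0],[0,0,0,0,0,0,0],[0,0,0,0,0,0,0],[0,0,0,0,0,0,0],[0,0,0,0,0,0,0],[0,0,0,0,0,0,0],[0,0,0,0,0,0,0],[0,0,0,0,0,0,0]]]'

```text
clock: 28.05
position: [0.6471, 0.0702, 0.2306]
orientation: [[-0.994, -0.109, -0.002], [-0.109, 0.994, 0.001], [0.002, 0.002, -1.0]]
contact_force: [-1.8, 4.9, -4.6]
gripper_width: 0.299
grasp_force: 59.6
```

```bash
python3 - <<'E'
from h import *
p=np.array(ctrl.observe()['position']); d=p-[.5547,.0599,.0828]; f=d@np.array([.994,.108,0])*1e3; u=d[2]*1e3
print(np.degrees(2*np.arcsin(np.hypot(f,u)/2/175.1)),np.degrees(np.arctan2(6+u,175-f))-1.96,ctrl.observe()['gripper_width'])
print(ctrl.hand_in())
E
```

```text
59.80135614983844 59.949260237851234 0.29879360782976094
the job is handed in; nothing more can be done
None
```

The lock pin is out of the bore, lying in the keeper and released. The arm is holding the lid open at about 60° (59.8–59.9° from the arm's position), and I handed the job in at about 28 s without reaching for the bowl, wax jar or spanner.

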